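Put the flavouring droppers and spice jars back in their tray

ROBOT

A 6-joint arm with a two-finger parallel gripper is mounted at the origin on the work surface. World frame = base frame: x ahead of the robot, y to its left, z up, the work surface at z = 0. Lengths are in m, angles in rad, forces in N, time in s.
With the tool pointing down it reaches from about 0.325 to 0.875 m from the base axis. Payload 4.4 kg.
Tool frame: the origin (TCP) lies at the very end of the fingers, on their centre line; the grasp point (between the pads) lies 19 mm behind it; y points along the fingers, x is the direction in which the jaws open and shut, and the axes are right-handed (so a half turn about y gives the same grasp; the last joint's range is limited). The gripper opens to 85 mm and grips with 20 to 120 N. Pads are 22 mm wide; open, the fingers measure 114 mm over their backs; the gripper's body (76 mm by 85 mm) begins 54 mm behind the grasp point. The pads swing forward as they close: fully open they stand 13 mm farther back than shut.
Start: joints at [1.081, 0.207, 1.542, -0, 1.393, -0.15], TCP at [0.191, 0.542, 0.231] pointing down, gripper open.
Joint ranges: [-2.73, 2.73], [-0.86, 2.22], [0.23, 2.46], [-1.11, 4.25], [0.08, 2.63], [-2.82, 2.82]. Speed limits (rad/s): [2.79, 2.79, 3.14, 3.14, 3.14, 3.14].

INTERFACE

Orientations are given as a unit quaternion [w, x, y, z].
In Python, from station import bot, viewer, order, telemetry gives the robot as it stands. Calls block until the motion is done:
- bot.move_to(position, orientation): joint-space move of the TCP to a pose.
- bot.movel(position, rotation=None, rate=0.15): straight line of the TCP; rotation=None keeps the orientation; rate is the mean speed in m/s.
- bot.move_joints(angles): joint-space move.
- bot.set_gripper(opening, force=None): finger opening in m; force is the grip in N (None keeps the last); returns when the fingers have stopped.
- bot.hold(seconds).
- bot.solve_ik(position, orientation): joint angles nearest the present ones, or None.
- viewer.snapshot(name): name is "scene" or "top" or "wrist"; returns the picture (420x560x3 uint8, red, green, blue); there is no depth.
- viewer.get_calibration(name): a dict with "K" (3x3 intrinsics, pixels), "rvec" (rotation vector, rad) and "tvec" (3), from world to camera coordinates, as OpenCV has them; the wrist camera has in their place "tool_from_camera" (4x4, takes a point from camera to tool coordinates, whose origin is the TCP and whose axes are the tool frame's). Camera axes: x right, y down, z forward; pixel columns grow to the right and rows downward; lengths in m; the calibration is good to about 2 mm. A picture is of the moment at which its call begins: read the wrist's pose just before it. get_calibration takes no time and is no camera call.
A pose or a line that the arm cannot do raises bot.PlanningError and nothing moves.
- order.job_done(): hands the job in, once; it reports no verdict.
Readings, each from a call of its own:
- telemetry.get_time(): time.
- telemetry.get_qpos(): joint angles.
- telemetry.get_qvel(): joint speeds.
- telemetry.get_joint_torque(): joint torques, N m.
- telemetry.get_position(): TCP position.
- telemetry.get_tcp_rot(): TCP orientation.
- telemetry.get_force(): force on the tool from outside, world axes, zero at the start.
- telemetry.get_moment(): the same for the moment, N m.
- telemetry.get_finger_gap(): finger opening in m.
Only numpy, scipy, OpenCV 4.12 (cv2) and the standard library are available. Lean on these libraries where they do the work, as an engineer would, in place of code of your own. Each camera call takes 0.05 s, during which the arm holds its last target.

TASK

Put the washed-up flavouring set away. Lift the upturned bowl off the aluminium tray and set it down gently, still upside down, on the open half of the dish rack's deck; stand both amber dropper bottles and every spice jar upright in one row in the tray, and push a dropper fully down into each bottle, so that its cap sits on the neck. Leave the tube brush, the colander, the spatula and the mug as they are.

Things in the scene. Friction and masses are not known exactly. Their poses are not given: they have to be found in the camera images.
- bowl_center (a point): White ceramic rice bowl, upside down: rim 124 mm across, 60 mm high, about 0.3 kg. Starts with its rim resting across the side walls of the tray. Point on its axis, half-way up (30 mm below the top of the foot); z up through the foot. The foot, where it can be gripped from above, is an upright ring 52 mm in outer diameter standing 15 mm above the bowl's shoulder.
- rack: Red plastic dish rack, fixed: 340 mm along its x, 250 mm along its y, rails 100 mm high and 8 mm thick all round. Origin at the centre of its footprint, on the worktop. The slatted deck is 42 mm above the worktop; plate tines 85 mm high stand at its far end (x over 80 mm); the half towards -x is open. The drip tray under the deck is not needed.
- rack_deck (a point): Middle of the rack's open half, on the deck (42 mm above the worktop), where the bowl belongs: 102 mm from the inside of the -x end, 117 mm from the inside of each long side, 141 mm from the tines. Axes are the rack's.
- rack_hole1 (a point): Middle one of three 12 mm holes, 65 mm apart along the rack's x, in the red drying strip (36 mm wide) along the outside of the rack's -y rail; the point is at the hole's mouth, 100 mm above the worktop. The holes hold the two droppers and a brush, in any order.
- tray_floor (a point): Centre of the inner floor (3 mm above the worktop) of the small aluminium tray, which is fixed: inside 228 mm along its x, 56 mm along its y; walls 3 mm thick, tops 28 mm above the worktop. Three jars and two bottles just fit in one row along x.
- bottle1_center (a point): Open amber glass dropper bottle, round: 36 mm diameter up to 56 mm, then a shoulder to a 20 mm neck, 80 mm high in all, about 0.09 kg. Stands upright on the worktop. Point on its axis, half-way up (40 mm above its foot); z up.
- bottle1_mouth (a point): Centre of the open mouth of bottle1: the top of its neck, 80 mm above its foot. The opening is 12 mm in diameter, the bore below at least that wide, to 5 mm above the foot. z up.
- bottle2_center (a point): Open amber glass dropper bottle, round: 36 mm diameter up to 56 mm, then a shoulder to a 20 mm neck, 80 mm high in all, about 0.09 kg. Stands upright on the worktop. Point on its axis, half-way up (40 mm above its foot); z up.
- bottle2_mouth (a point): Centre of the open mouth of bottle2: the top of its neck, 80 mm above its foot. The opening is 12 mm in diameter, the bore below at least that wide, to 5 mm above the foot. z up.
- dropper1_cap (a point): Dropper, 20 g: black round cap 20 mm wide, 18 mm high; on it a grey rigid bulb 15 mm wide, 25 mm high; below it a glass tube 8 mm wide, 56 mm long, the last 14 mm tapering to 4 mm. Point at the cap's centre, 9 mm above its underside; z up. Hangs upright in the rack's drying strip, cap on the strip. Fully in a bottle (either one), the cap's underside rests on the neck.
- dropper2_cap (a point): Dropper, 20 g: black round cap 20 mm wide, 18 mm high; on it a grey rigid bulb 15 mm wide, 25 mm high; below it a glass tube 8 mm wide, 56 mm long, the last 14 mm tapering to 4 mm. Point at the cap's centre, 9 mm above its underside; z up. Hangs upright in the rack's drying strip, cap on the strip. Fully in a bottle (either one), the cap's underside rests on the neck.
- jar_wide_center (a point): Closed spice jar, round, green glass with aluminium lid: 46 mm diameter, 62 mm high (body 48 mm, above it the lid, 43 mm wide), about 0.15 kg. May be absent. Point on its axis, half-way up (31 mm above its foot).
- jar_square_center (a point): Closed spice jar, square, amber glass with black lid: 42 x 42 mm, 64 mm high (square body 50 mm, above it a round lid 36 mm wide), about 0.17 kg. May be absent. Point on its axis, half-way up (32 mm above its foot); x and y square to its sides.
- jar_slim_center (a point): Closed spice jar, round, white ceramic with cork lid: 40 mm diameter, 60 mm high (body 50 mm, above it the cork, 33 mm wide), about 0.14 kg. May be absent. Point on its axis, half-way up (30 mm above its foot).
- brush_collar (a point): Thin tube brush with a blue handle 12 mm thick, reaching 38 mm above the drying strip, hanging in one of its holes; stays there. Point on its axis 3 mm above the strip.
- colander_center (a point): Steel colander, 197 mm across, 93 mm high, on the worktop beyond the jars; stays there. Point on its axis, 45 mm up.
- spatula: Wooden spatula, 250 mm long, lying on the worktop beyond the tray; stays there. Origin at the middle of its underside, x along it.
- mug_center (a point): Blue mug standing upside down beyond the rack, 82 mm across, 90 mm high; stays there. Point on its axis, 45 mm up.

How it is judged:
By the outcome, as a careful person would: the job done as asked, in the order asked, and still so for the second after the job is handed in, with the robot touching nothing.
Of jar_wide, jar_square, jar_slim only 1 to 3 are there at a start; the rules pass over those that are not, and their reading is None.
At some moment in a run one of jar_wide, jar_square, jar_slim may be knocked a few centimetres aside while the robot is not near it.
It also fails if it takes over 210 s, if anything falls off the work surface, if the arm or the gripper's body presses on something with over 40 N, if the wrist force passes 120 N, or if a joint passes its speed limit or range.

## Working session

There is one attempt and no reset: what is moved stays moved. The work goes in short steps, each a Python script; the robot and the scene stay as the last script left them, time stands still between calls to the robot, and variables do not carry over. Pictures are saved under pics/ and viewed, and the job is handed in when it is done.

```bash
ls; mkdir -p pics; python3 - <<'E'
from station import bot, viewer, order, telemetry
import cv2
for n in ("scene","top","wrist"):
    cv2.imwrite(f"pics/a_{n}.png", viewer.snapshot(n)[:,:,::-1])
    print(n, viewer.get_calibration(n))
print(telemetry.get_time(),telemetry.get_position(),telemetry.get_tcp_rot(),telemetry.get_finger_gap(),telemetry.get_force())
E
```

```text
pics
scene {'K': array([[381.09882007,   0.        , 279.23826313],
       [  0.        , 381.09882007, 205.99197059],
       [  0.        ,   0.        ,   1.        ]]), 'rvec': array([ 1.5097478 ,  1.97122908, -0.88564063]), 'tvec': array([ 0.1813282 , -0.29475058,  1.31635549])}
top {'K': array([[383.20668921,   0.        , 275.20863671],
       [  0.        , 383.20668921, 208.80617787],
       [  0.        ,   0.        ,   1.        ]]), 'rvec': array([ 2.11667398, -2.06888368,  0.2502635 ]), 'tvec': array([-0.06352395,  0.61429583,  0.97597887])}
wrist {'K': array([[360.91474236,   0.        , 277.71564917],
       [  0.        , 360.91474236, 204.56285003],
       [  0.        ,   0.        ,   1.        ]]), 'tool_from_camera': array([[ 9.99999880e-01,  4.61816686e-04, -1.60724915e-04,
         3.33867733e-05],
       [ 2.77487940e-04, -2.65305897e-01,  9.64164252e-01,
        -1.42340740e-01],
       [ 4.02625871e-04, -9.64164181e-01, -2.65305993e-01,
         6.74903723e-02],
       [ 0.00000000e+00,  0.00000000e+00,  0.00000000e+00,
         1.00000000e+00]])}
0.15 [0.190825   0.54179154 0.23036397] [-0.57685432  0.57741668  0.40798333 -0.4091194 ] 0.08533985960061384 [-0.15133549 -0.29507105 -0.32403512]
```

View pics/a_scene.png

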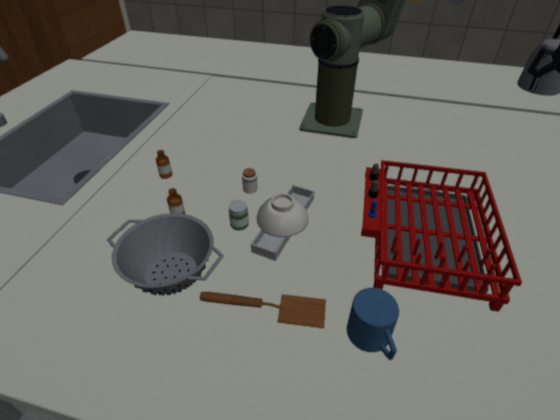

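View pics/a_top.png

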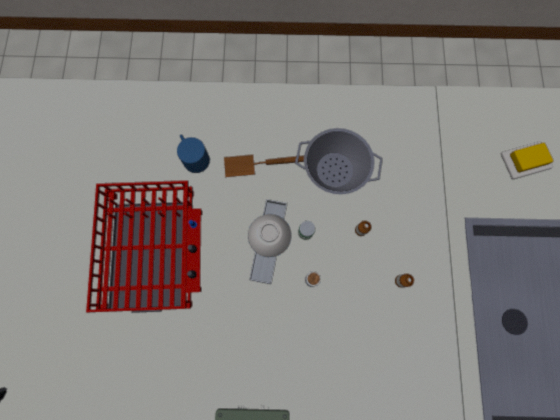

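View pics/a_wrist.png

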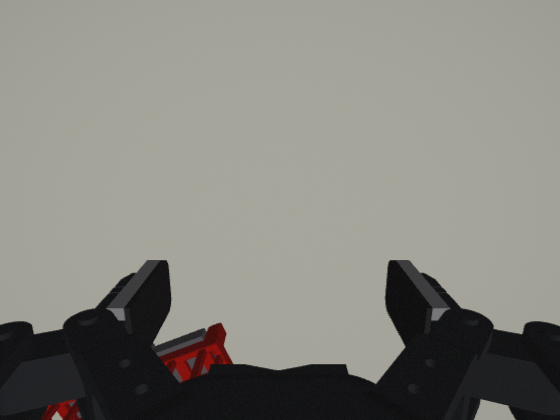

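```bash
cat > h.py <<'E'
import numpy as np, cv2
from scipy.spatial.transform import Rotation as R
from station import bot, viewer, order, telemetry
def quat(m):
    q=R.from_matrix(m).as_quat(); return np.array([q[3],q[0],q[1],q[2]])
def rot(q): return R.from_quat([q[1],q[2],q[3],q[0]]).as_matrix()
def down(th):
    "tool pointing down, jaw axis (tool x) at angle th in the world xy plane"
    x=np.array([np.cos(th),np.sin(th),0]); y=np.array([0,0,-1.]); return quat(np.column_stack([x,y,np.cross(x,y)]))
class Cam:
    def __init__(s,name,pose=None):
        c=viewer.get_calibration(name); s.K=c["K"]
        if name=="wrist":
            p,q=pose if pose else (telemetry.get_position(),telemetry.get_tcp_rot())
            T=np.eye(4);T[:3,:3]=rot(q);T[:3,3]=p
            W=T@c["tool_from_camera"]; s.Rc=W[:3,:3]; s.o=W[:3,3]   # cam->world
        else:
            Rw=cv2.Rodrigues(c["rvec"])[0]; s.Rc=Rw.T; s.o=-Rw.T@c["tvec"]
    def ray(s,u,v):
        d=s.Rc@np.linalg.inv(s.K)@np.array([u,v,1.]); return s.o,d/np.linalg.norm(d)
    def plane(s,u,v,z):
        o,d=s.ray(u,v); return o+d*(z-o[2])/d[2]
    def proj(s,P):
        p=s.K@(s.Rc.T@(np.asarray(P,float)-s.o)); return p[:2]/p[2]
def snap(name,fn=None):
    c=Cam(name); im=viewer.snapshot(name)[:,:,::-1].copy()
    if fn: cv2.imwrite(f"pics/{fn}.png",im)
    return c,im
def tri(rays):
    A=np.zeros((3,3));b=np.zeros(3)
    for o,d in rays:
        M=np.eye(3)-np.outer(d,d);A+=M;b+=M@o
    return np.linalg.solve(A,b)
def st():
    print("t",round(telemetry.get_time(),2),"p",np.round(telemetry.get_position(),4),"gap",round(telemetry.get_finger_gap(),4),"F",np.round(telemetry.get_force(),1))
E
python3 - <<'E'
from h import *
c=Cam("top"); print(c.o)
for n,u,v,z in [("bowl",270,234,.088),("wide",307,230,.062),("slim",313.5,279,.06),("b1",365,228,.08),("b2",407,280,.08),("hole0",192,224,.11),("hole1",192,249,.14),("hole2",192,274,.14),("trA",275,203,.0),("trB",262,283,0),
 ("rackTL",97,183,.1),("rackTR",188,182,.1),("rackBL",88,311,.1),("rackBR",190,309,.1)]:
    print(n,np.round(c.plane(u,v,z),3))
E
```

```text
[ 0.36580264 -0.05462216  1.09413631]
bowl [ 0.543 -0.037  0.088]
wide [ 0.561 -0.138  0.062]
slim [ 0.429 -0.156  0.06 ]
b1 [ 0.567 -0.292  0.08 ]
b2 [ 0.431 -0.397  0.08 ]
hole0 [0.561 0.167 0.11 ]
hole1 [0.491 0.156 0.14 ]
hole2 [0.43  0.151 0.14 ]
trA [ 0.651 -0.048  0.   ]
trB [ 0.419 -0.017  0.   ]
rackTL [0.67  0.436 0.1  ]
rackTR [0.679 0.189 0.1  ]
rackBL [0.335 0.414 0.1  ]
rackBR [0.346 0.158 0.1  ]
```

```bash
python3 - <<'E'
from h import *
m=rot(telemetry.get_tcp_rot()); print("th",np.degrees(np.arctan2(m[1,0],m[0,0])))
for p in [(.42,.2,.3),(.45,-.1,.3),(.4,-.3,.3)]:
  for d in range(-180,180,30):
    q=bot.solve_ik(np.array(p),down(np.radians(d))); print(p,d,None if q is None else np.round(q,2))
E
```

```text
th 70.58899054031794
(0.42, 0.2, 0.3) -180 None
(0.42, 0.2, 0.3) -150 None
(0.42, 0.2, 0.3) -120 [ 0.26 -0.08  1.7  -0.    1.52  2.35]
(0.42, 0.2, 0.3) -90 [ 0.26 -0.08  1.7  -0.    1.52  1.83]
(0.42, 0.2, 0.3) -60 [ 0.26 -0.08  1.7   0.    1.52  1.31]
(0.42, 0.2, 0.3) -30 [ 0.26 -0.08  1.7  -0.    1.52  0.78]
(0.42, 0.2, 0.3) 0 [ 0.26 -0.08  1.7  -0.    1.52  0.26]
(0.42, 0.2, 0.3) 30 [ 0.26 -0.08  1.7  -0.    1.52 -0.27]
(0.42, 0.2, 0.3) 60 [ 0.26 -0.08  1.7   0.    1.52 -0.79]
(0.42, 0.2, 0.3) 90 [ 0.26 -0.08  1.7  -0.    1.52 -1.31]
(0.42, 0.2, 0.3) 120 [ 0.26 -0.08  1.7  -0.    1.52 -1.84]
(0.42, 0.2, 0.3) 150 [ 0.26 -0.08  1.7  -0.    1.52 -2.36]
(0.45, -0.1, 0.3) -180 [-0.41 -0.09  1.71 -0.    1.52  2.73]
(0.45, -0.1, 0.3) -150 [-0.41 -0.09  1.71 -0.    1.52  2.21]
(0.45, -0.1, 0.3) -120 [-0.41 -0.09  1.71 -0.    1.52  1.69]
(0.45, -0.1, 0.3) -90 [-0.41 -0.09  1.71 -0.    1.52  1.16]
(0.45, -0.1, 0.3) -60 [-0.41 -0.09  1.71  0.    1.52  0.64]
(0.45, -0.1, 0.3) -30 [-0.41 -0.09  1.71 -0.    1.52  0.12]
(0.45, -0.1, 0.3) 0 [-0.41 -0.09  1.71 -0.    1.52 -0.41]
(0.45, -0.1, 0.3) 
[... 185 characters left out ...]
41 -0.09  1.71 -0.    1.52 -2.5 ]
(0.45, -0.1, 0.3) 150 None
(0.4, -0.3, 0.3) -180 [-0.82 -0.    1.63 -0.    1.52  2.32]
(0.4, -0.3, 0.3) -150 [-0.82 -0.    1.63 -0.    1.52  1.8 ]
(0.4, -0.3, 0.3) -120 [-0.82 -0.    1.63 -0.    1.52  1.28]
(0.4, -0.3, 0.3) -90 [-0.82 -0.    1.63 -0.    1.52  0.75]
(0.4, -0.3, 0.3) -60 [-0.82 -0.    1.63  0.    1.52  0.23]
(0.4, -0.3, 0.3) -30 [-0.82 -0.    1.63 -0.    1.52 -0.29]
(0.4, -0.3, 0.3) 0 [-0.82 -0.    1.63 -0.    1.52 -0.82]
(0.4, -0.3, 0.3) 30 [-0.82 -0.    1.63 -0.    1.52 -1.34]
(0.4, -0.3, 0.3) 60 [-0.82 -0.    1.63  0.    1.52 -1.86]
(0.4, -0.3, 0.3) 90 [-0.82 -0.    1.63 -0.    1.52 -2.39]
(0.4, -0.3, 0.3) 120 None
(0.4, -0.3, 0.3) 150 None
```

```bash
python3 - <<'E'
from h import *
for i,p in enumerate([(.38,.2,.32),(.38,-.02,.30),(.38,-.24,.30)]):
    bot.move_to(np.array(p),down(np.radians(-90))); st()
    snap("wrist",f"b{i}")
E
```

```text
t 1.89 p [0.3799 0.2003 0.3199] gap 0.0856 F [-0.7 -0.4  0.8]
t 2.83 p [ 0.3802 -0.0193  0.3001] gap 0.085 F [-0.4 -0.6 -0.5]
t 3.76 p [ 0.3805 -0.2387  0.2999] gap 0.0853 F [0.3 0.2 0.3]
```

View pics/b0.png

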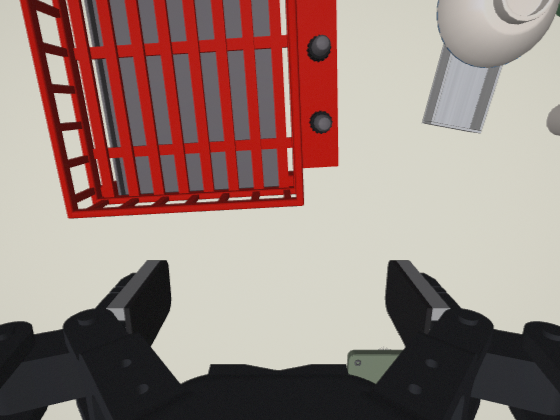

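View pics/b1.png

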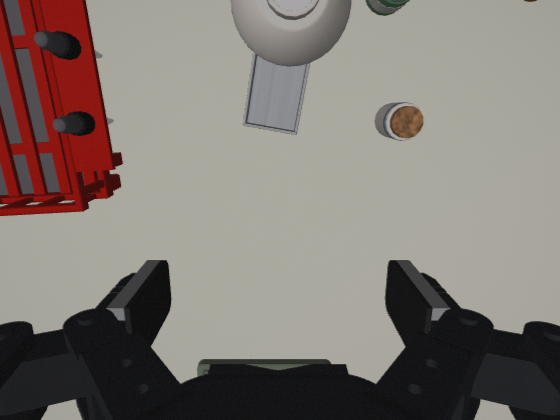

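View pics/b2.png

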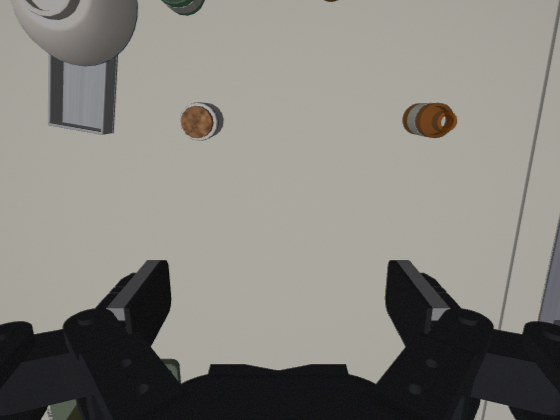

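```bash
python3 - <<'E'
from h import *
for i,p in enumerate([(.5,-.32,.32),(.5,-.12,.32),(.52,.06,.32),(.52,.25,.32)]):
    bot.move_to(np.array(p),down(np.radians(-90))); bot.hold(.2);st()
    c,im=snap("wrist",f"c{i}"); np.save(f"c{i}.npy",np.vstack([c.Rc,c.o]))
E
python3 -c "
import cv2,numpy as np
a=[cv2.imread(f'pics/c{i}.png')[:300] for i in range(4)]
cv2.imwrite('pics/c_all.png',cv2.resize(np.vstack([np.hstack(a[:2]),np.hstack(a[2:])]),(800,428)))"
```

```text
t 4.64 p [ 0.4993 -0.3189  0.3204] gap 0.0854 F [-0.3  0.5 -0.1]
t 5.71 p [ 0.5001 -0.1215  0.3198] gap 0.0854 F [-0.5 -0.2  0.5]
t 6.71 p [0.5202 0.0583 0.3199] gap 0.0856 F [0.  0.1 0.1]
t 7.74 p [0.5205 0.2483 0.3201] gap 0.0854 F [-0.6  0.2 -0.5]
```

View pics/c_all.png

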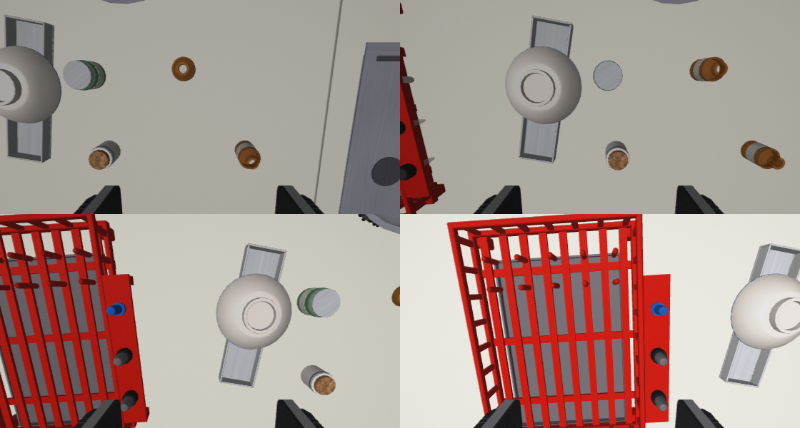

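View pics/c3.png

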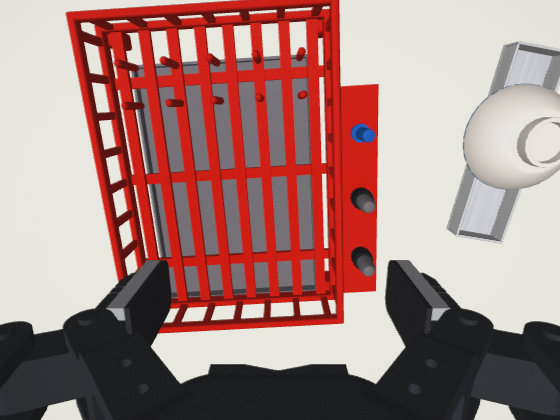

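```bash
python3 - <<'E'
import cv2
def z(n,x0,y0,x1,y1,s,o):
    a=cv2.imread(f'pics/{n}.png')[y0:y1,x0:x1]; cv2.imwrite(f'pics/{o}.png',cv2.resize(a,None,fx=s,fy=s,interpolation=cv2.INTER_CUBIC))
z('c1',140,10,340,235,2.6,'z1')
z('c1',330,10,560,240,2.6,'z2')
z('c0',220,60,380,240,3,'z3')
z('c3',310,70,400,300,2.6,'z4')
E
```

```text
(no output)
```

View pics/z1.png

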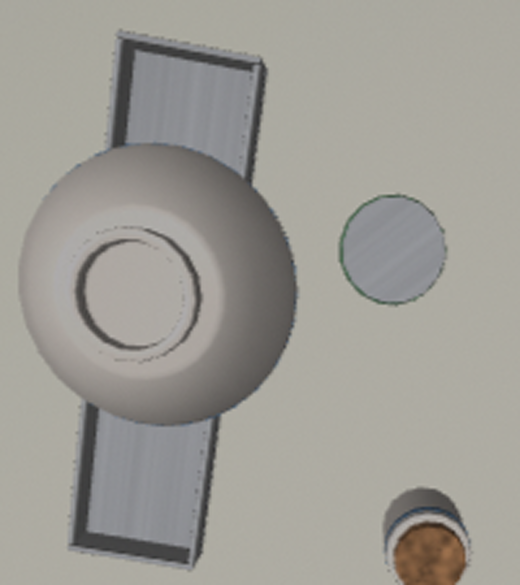

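View pics/z3.png

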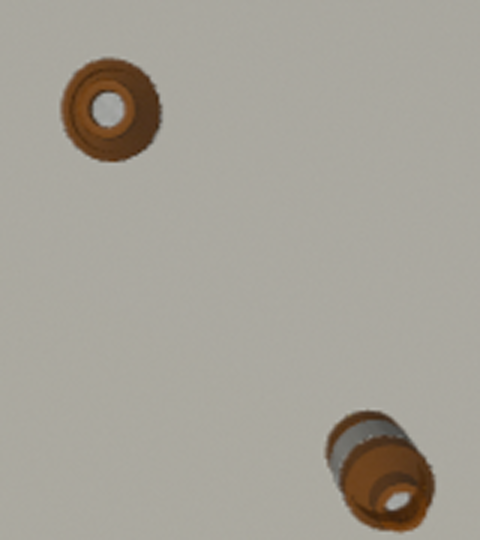

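View pics/z4.png

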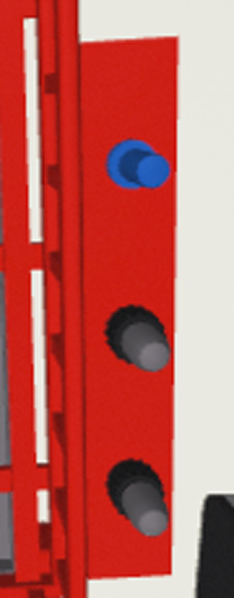

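```bash
cat >> h.py <<'E'
def saved(i):
    c=Cam("wrist",(np.zeros(3),[1,0,0,0])); a=np.load(f"c{i}.npy"); c.Rc=a[:3];c.o=a[3]; return c
E
python3 - <<'E'
from h import *
c=saved(1)
P=lambda u,v,z,s=2.6,ox=140,oy=10:c.plane(ox+u/s,oy+v/s,z)
print("foot",P(135,294,.088)[:2],"foot w",P(202,294,.088)-P(68,294,.088))
print("wide",P(393,249,.062)[:2])
T=[P(*a,.028)[:2] for a in ((118,33),(262,60),(70,547),(193,562))]
print("tray",T,np.mean(T,0),[np.linalg.norm(T[a]-T[b]) for a,b in((0,1),(2,3),(0,2),(1,3))],np.degrees(np.arctan2(*(T[0]-T[2])[::-1])),np.degrees(np.arctan2(*(T[1]-T[3])[::-1])))
c=saved(0)
print("b1",P(109,110,.080,3,220,60)[:2],"b2",P(398,501,.08,3,220,60)[:2])
c=saved(3)
for n,u,v,z in (("d2",153,356,.143),("d1",151,523,.143),("brush",153,168,.138)): print(n,P(u,v,z,2.6,310,70)[:2])
for n,u,v in (("TL",67,12),("TR",337,0),("BR",343,322),("BL",117,333),("stripT",377,85),("stripB",375,291)): print(n,c.plane(u,v,.1)[:2])
E
```

```text
foot [ 0.5497675  -0.03484739] foot w [-0.00010004 -0.05215187  0.        ]
wide [ 0.5664723  -0.13609837]
tray [array([ 0.65449649, -0.02074148]), array([ 0.64395043, -0.08112625]), array([0.42724979, 0.01833142]), array([ 0.41944857, -0.04099231])] [ 0.53628632 -0.03113216] [np.float64(0.0612987677482112), np.float64(0.05983446486267089), np.float64(0.2305813439712767), np.float64(0.2280609894527977)] -9.756066962430832 -10.135632783385462
b1 [ 0.57466831 -0.29716296] b2 [ 0.43504502 -0.40286667]
d2 [0.49704956 0.16448976]
d1 [0.43256265 0.1610896 ]
brush [0.56214184 0.16745   ]
TL [0.66956843 0.43926047]
TR [0.67885097 0.19437789]
BR [0.34843081 0.17397068]
BL [0.33474905 0.43389292]
stripT [0.60589595 0.15318309]
stripB [0.38763877 0.14008784]
```

View pics/z2.png

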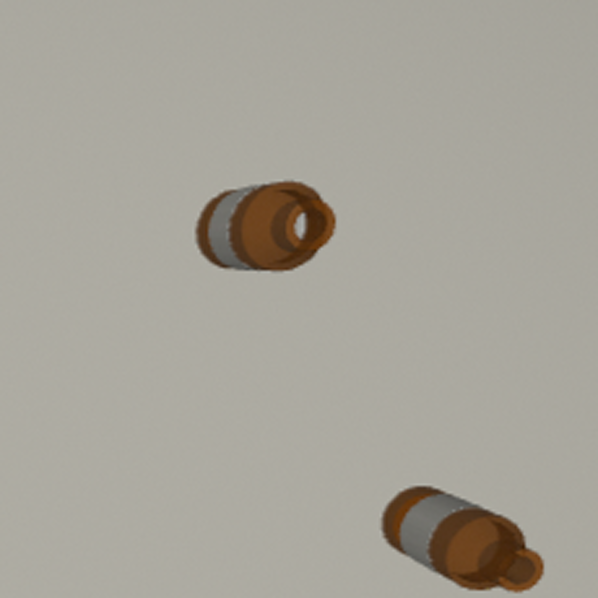

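```bash
python3 - <<'E'
from h import *
q=down(np.radians(-100)); b=[.5498,-.0348]
bot.set_gripper(.075,40)
bot.move_to(np.array(b+[.16]),q); bot.hold(.2); st(); snap("wrist","d0")
bot.movel(np.array(b+[.085]),rate=.08); st()
bot.movel(np.array(b+[.071]),rate=.04); st()
bot.set_gripper(0.03,40); st(); bot.hold(.3); st()
snap("wrist","d1")
E
```

```text
t 9.5 p [ 0.5505 -0.0338  0.1609] gap 0.0745 F [-0.6  0.8 -0.7]
t 10.64 p [ 0.5505 -0.0349  0.0856] gap 0.0752 F [0.  0.1 0.5]
t 11.14 p [ 0.5495 -0.0347  0.0706] gap 0.0749 F [-0.   0.7  0.2]
t 11.48 p [ 0.5504 -0.0347  0.0718] gap 0.0507 F [-1.7  1.5  3.5]
t 11.78 p [ 0.5504 -0.0347  0.0718] gap 0.0508 F [-0.2  2.1  5.7]
```

View pics/d1.png

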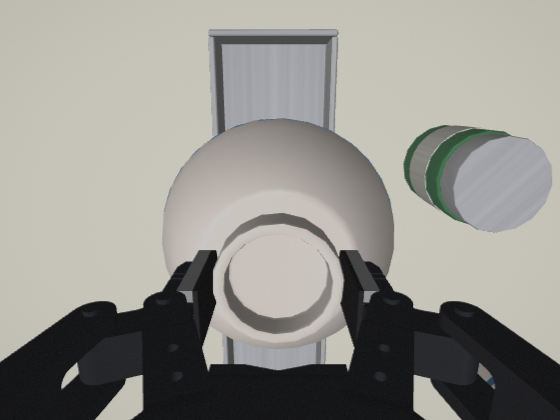

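```bash
python3 - <<'E'
from h import *
b=[.5498,-.0348]
bot.movel(np.array(b+[.085]),rate=.03); st()
bot.movel(np.array(b+[.22]),rate=.12); st(); snap("wrist","e0"); snap("scene","e0s")
E
```

```text
t 12.45 p [ 0.5497 -0.0348  0.0849] gap 0.0504 F [ 0.4  0.1 -2.5]
t 13.72 p [ 0.549  -0.0346  0.2188] gap 0.0507 F [ 0.3  0.5 -2.8]
```

View pics/e0.png

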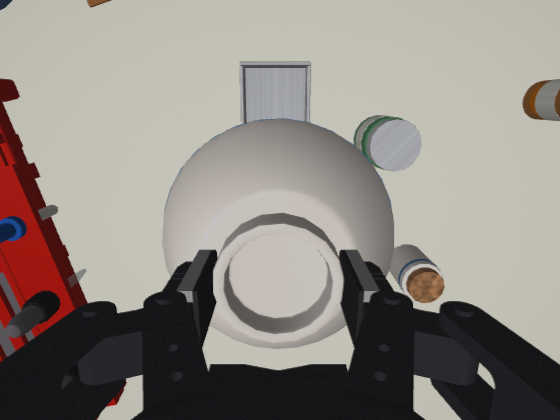

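View pics/e0s.png

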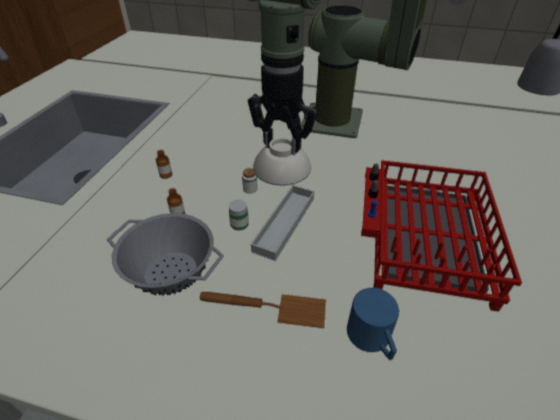

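```bash
python3 - <<'E'
from h import *
d=[.448,.3065]; q=down(np.radians(-90))
bot.movel(np.array([.5,.12,.225]),q,rate=.2); 
bot.movel(np.array(d+[.22]),q,rate=.2); bot.hold(.3); st()
f0=np.mean([telemetry.get_force()[2] for _ in range(5)])
bot.movel(np.array(d+[.10]),rate=.1); st()
bot.movel(np.array(d+[.090]),rate=.03); bot.hold(.2);st()
z=.090
while z>.079:
    z-=.001; bot.movel(np.array(d+[z]),rate=.02); bot.hold(.1)
    f=telemetry.get_force()[2]; print(round(z,4),round(f-f0,2))
    if f-f0>2.0: break
st(); snap("wrist","f0"); snap("scene","f0s")
E
```

```text
t 16.21 p [0.4483 0.3059 0.2201] gap 0.0511 F [-0.5  1.  -3. ]
t 17.56 p [0.4488 0.3069 0.1009] gap 0.0507 F [ 0.3  0.2 -2.2]
t 18.24 p [0.4482 0.3066 0.0902] gap 0.0506 F [ 0.2  0.1 -3.4]
0.089 -0.67
0.088 -0.22
0.087 -0.26
0.086 0.16
0.085 7.8
t 19.99 p [0.4481 0.3065 0.0858] gap 0.0504 F [-3.  -2.7  4.7]
```

View pics/f0.png

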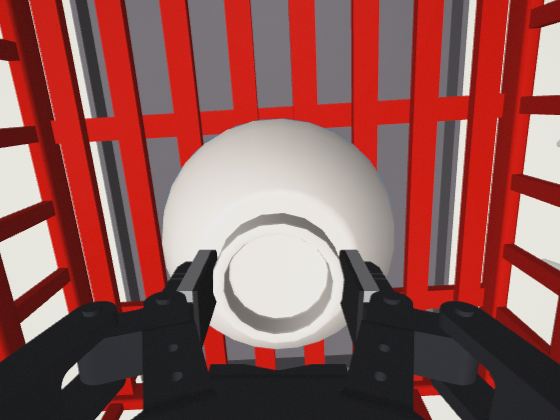

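View pics/f0s.png

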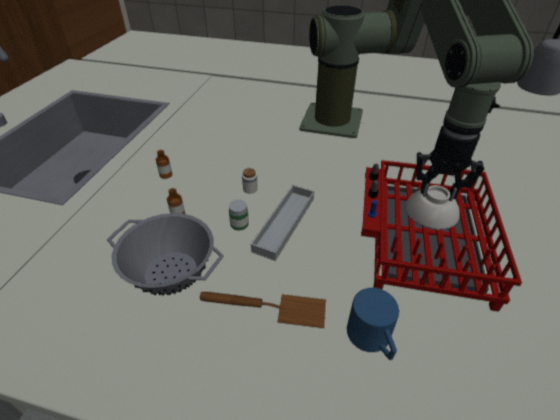

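```bash
python3 - <<'E'
from h import *
d=[.4481,.3065]
bot.set_gripper(.075,40); bot.hold(.2); st()
bot.movel(np.array(d+[.25]),rate=.15); st(); snap("wrist","g0")
bot.move_to(np.array([.5,-.08,.30]),down(np.radians(-100))); bot.hold(.3)
c,im=snap("wrist","c4"); np.save("c4.npy",np.vstack([c.Rc,c.o])); st()
E
python3 - <<'E'
import cv2,numpy as np
a=cv2.imread('pics/c4.png')[:300]; cv2.imwrite('pics/c4z.png',cv2.resize(a,None,fx=1.42,fy=1.42,interpolation=cv2.INTER_CUBIC))
E
```

```text
t 20.66 p [0.448  0.3065 0.0849] gap 0.075 F [-0.7 -0.2 -0.6]
t 21.91 p [0.4473 0.3062 0.2487] gap 0.0749 F [-0.6 -0.5  0.3]
t 23.77 p [ 0.5001 -0.0794  0.2999] gap 0.0746 F [-0.3 -0.4  0. ]
```

View pics/g0.png

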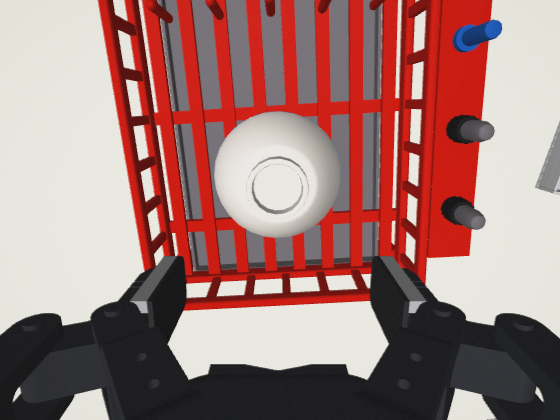

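View pics/c4z.png

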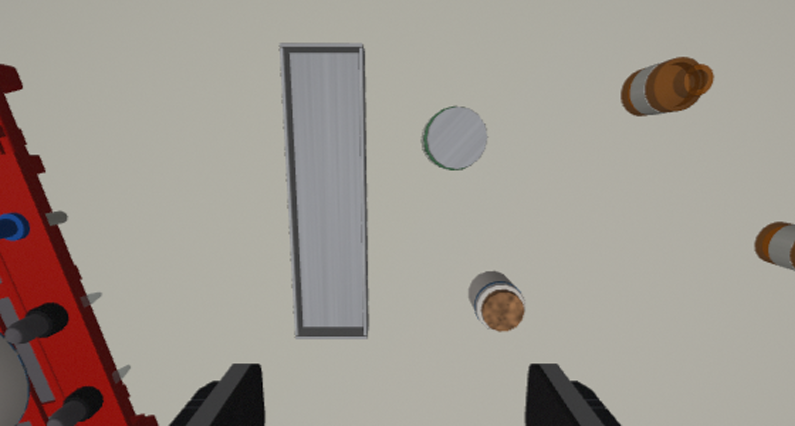

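```bash
python3 - <<'E'
from h import *
c=saved(4)
P=lambda u,v,z:c.plane(u/1.42,v/1.42,z)[:2]
T=[P(*a,.028) for a in ((281,44),(364,45),(297,338),(368,337))]
print("tray",T,np.mean(T,0),[np.linalg.norm(T[a]-T[b]) for a,b in((0,1),(2,3),(0,2),(1,3))],np.degrees(np.arctan2(*(T[0]-T[2])[::-1])),np.degrees(np.arctan2(*(T[1]-T[3])[::-1])))
print("wide",P(455,138,.062),"slim",P(502,310,.06))
E
```

```text
tray [array([ 0.65463037, -0.02105863]), array([ 0.64340477, -0.08147512]), array([0.42646724, 0.01850216]), array([ 0.41686823, -0.04179389])] [ 0.53534265 -0.03145637] [np.float64(0.061450525767963), np.float64(0.06105534828829255), np.float64(0.23156742065681565), np.float64(0.22998565978842775)] -9.836615358245169 -9.93540783647126
wide [ 0.56631425 -0.13463075] slim [ 0.43238206 -0.15286122]
```

```bash
cat >> h.py <<'E'
A=np.radians(-9.9); C=np.array([.5355,-.0314]); UX=np.array([np.cos(A),np.sin(A)]); TQ=down(A-np.pi/2)
def pick(xy,zg,op=.075,force=35,q=TQ,zh=.16):
    bot.set_gripper(op,force)
    bot.move_to(np.array([*xy,zh]),q); bot.hold(.2)
    bot.movel(np.array([*xy,zg+.05]),rate=.15); bot.movel(np.array([*xy,zg]),rate=.06); st()
    bot.set_gripper(.01,force); bot.hold(.2); st()
    bot.movel(np.array([*xy,zh]),rate=.12); bot.hold(.1); st()
def place(s,zr,dz=.003,op=.065,zh=.16,tol=3):
    xy=C+UX*s
    bot.movel(np.array([*xy,zh]),TQ,rate=.2); bot.hold(.2)
    f0=np.mean([telemetry.get_force()[2] for _ in range(5)])
    bot.movel(np.array([*xy,zr+dz+.006]),rate=.1); bot.hold(.1)
    z=zr+dz+.006
    while z>zr+dz-.003:
        z-=.001; bot.movel(np.array([*xy,z]),rate=.02); bot.hold(.05)
        f=telemetry.get_force()[2]-f0
        if f>tol: break
    print("touch",round(z-zr,4),round(f,1)); st()
    bot.set_gripper(op); bot.hold(.2)
    bot.movel(np.array([*xy,zh]),rate=.12); st()
E
python3 - <<'E'
from h import *
bot.movel(np.array([.53,-.1,.2]),rate=.2)
pick([.5663,-.1350],.030)
snap("wrist","h0")
place(.085,.030)
snap("wrist","h1")
E
```

```text
t 26.9 p [ 0.5667 -0.1352  0.0303] gap 0.075 F [-0.6  0.6  0.1]
t 27.48 p [ 0.567  -0.1352  0.0308] gap 0.0446 F [-0.3  0.7  5.4]
t 28.82 p [ 0.5655 -0.1347  0.1587] gap 0.0448 F [ 0.2 -0.1 -1.7]
touch 0.003 7.5
t 32.99 p [ 0.6193 -0.046   0.0339] gap 0.0445 F [-2.3  0.5  6.2]
t 34.73 p [ 0.6184 -0.0458  0.1588] gap 0.065 F [-0.   0.4 -0.3]
```

View pics/h1.png

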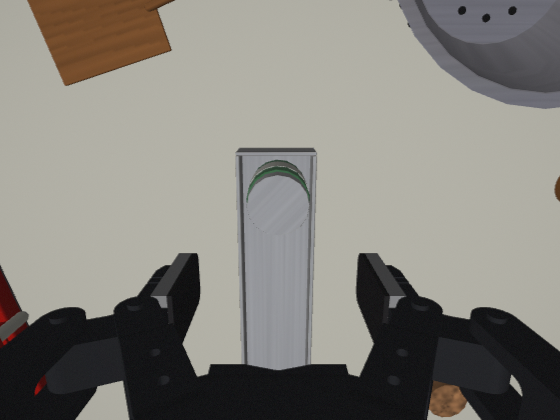

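```bash
python3 - <<'E'
from h import *
c=Cam("wrist"); print(c.plane(447,398,.06))
bot.move_to(np.array([.432,-.153,.18]),TQ); bot.hold(.2)
c,im=snap("wrist","i0")
print(c.proj([.4324,-.1529,.06]))
E
```

```text
[ 0.43432219 -0.15336333  0.06      ]
[278.18110208 198.44273968]
```

View pics/i0.png

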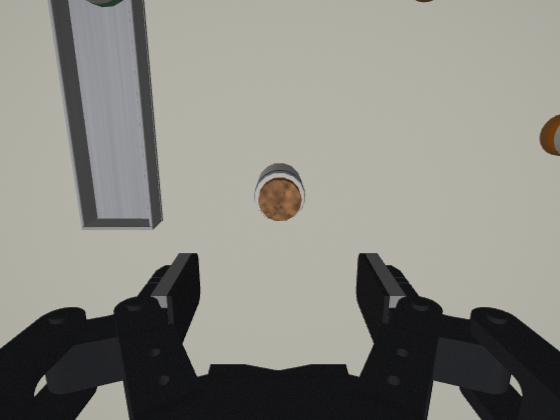

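```bash
python3 - <<'E'
from h import *
pick([.4324,-.1533],.030)
place(.030,.030)
b1=[.5747,-.2972]
bot.move_to(np.array([*b1,.20]),TQ); bot.hold(.3)
c,im=snap("wrist","j0"); st(); print(c.proj([*b1,.08]))
E
```

```text
t 38.29 p [ 0.4327 -0.1535  0.0302] gap 0.0752 F [1.1 0.2 0.8]
t 38.91 p [ 0.4328 -0.1536  0.0306] gap 0.0387 F [-0.8  0.6  5.9]
t 40.24 p [ 0.4317 -0.1529  0.159 ] gap 0.0385 F [-0.5  0.1 -0.2]
touch 0.003 6.8
t 44.73 p [ 0.5653 -0.0366  0.0337] gap 0.0386 F [-1.8 -0.3  4.9]
t 46.52 p [ 0.5642 -0.0364  0.1589] gap 0.0644 F [ 0.5 -0.5 -0.7]
t 47.9 p [ 0.575  -0.2961  0.2   ] gap 0.0652 F [ 0.8  1.1 -0.6]
[279.55704384 197.6872975 ]
```

View pics/j0.png

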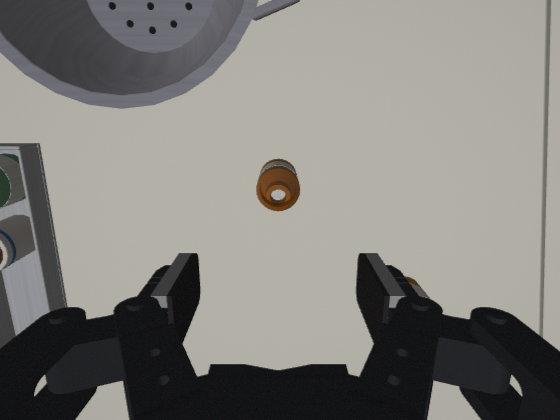

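```bash
python3 - <<'E'
from h import *
c=Cam("wrist"); b1=c.plane(278.5,195.5,.08)[:2]; print(b1)
pick(b1,.030,op=.065)
place(-.028,.030)
b2=[.435,-.4029]
bot.move_to(np.array([*b2,.20]),TQ); bot.hold(.3)
c,im=snap("wrist","k0"); st(); print(c.proj([*b2,.08]))
E
```

```text
[ 0.57647375 -0.29695156]
t 50.27 p [ 0.5769 -0.2972  0.0304] gap 0.0651 F [-0.1 -0.9  0.4]
t 50.84 p [ 0.577  -0.2973  0.0308] gap 0.0354 F [0.  1.2 4.2]
t 52.17 p [ 0.5758 -0.2965  0.1586] gap 0.0357 F [ 0.2  0.7 -0.3]
touch 0.003 5.5
t 57.17 p [ 0.5082 -0.0266  0.0337] gap 0.0355 F [-1.9  0.8  4.8]
t 58.98 p [ 0.5071 -0.0264  0.159 ] gap 0.0651 F [-0.9 -1.  -0.6]
t 60.77 p [ 0.4354 -0.4023  0.2   ] gap 0.0654 F [-0.2 -0.6  0.7]
[278.88738091 198.07751451]
```

View pics/k0.png

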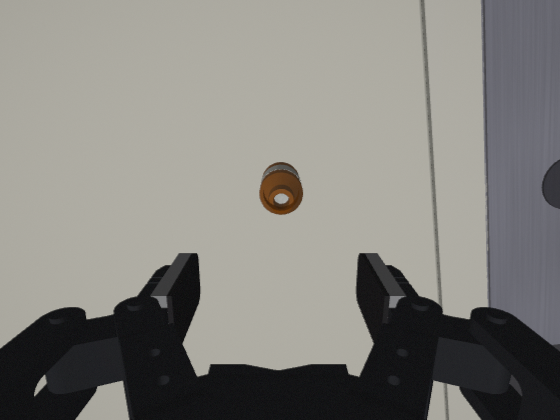

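Mouth seen at (281,199). I'll pick there and then view the tray.

```bash
python3 - <<'E'
from h import *
c=Cam("wrist"); b2=c.plane(281,199,.08)[:2]; print(b2)
pick(b2,.030,op=.065)
place(-.082,.030)
xy=C+UX*-.055
bot.move_to(np.array([*xy,.20]),TQ); bot.hold(.3)
c,im=snap("wrist","l0"); st()
for s in (-.028,-.082): print(c.proj([*(C+UX*s),.083]))
cv2.imwrite("pics/l0z.png",cv2.resize(im[90:290,180:380],None,fx=3,fy=3,interpolation=cv2.INTER_CUBIC))
E
```

```text
[ 0.43392799 -0.40450831]
t 63.13 p [ 0.4342 -0.4048  0.0303] gap 0.0651 F [ 0.7  0.8 -0.1]
t 63.71 p [ 0.4344 -0.405   0.0307] gap 0.0343 F [0.4 1.1 3.6]
t 65.04 p [ 0.4334 -0.4039  0.1587] gap 0.0342 F [-0.8 -0.8 -0.4]
touch 0.003 6.5
t 70.59 p [ 0.455  -0.0173  0.0336] gap 0.0342 F [-1.1  0.8  5.9]
t 72.4 p [ 0.4539 -0.0171  0.1591] gap 0.065 F [ 0.8 -0.2  0. ]
t 73.06 p [ 0.4804 -0.0217  0.199 ] gap 0.0653 F [-0.5  0.4 -0.3]
[277.85357882 160.60069603]
[277.81543725 231.65906357]
```

View pics/l0.png

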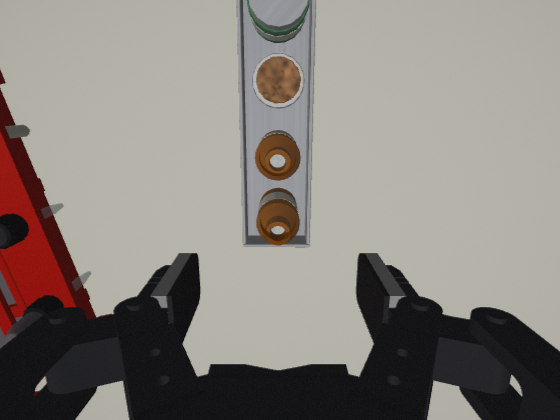

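View pics/l0z.png

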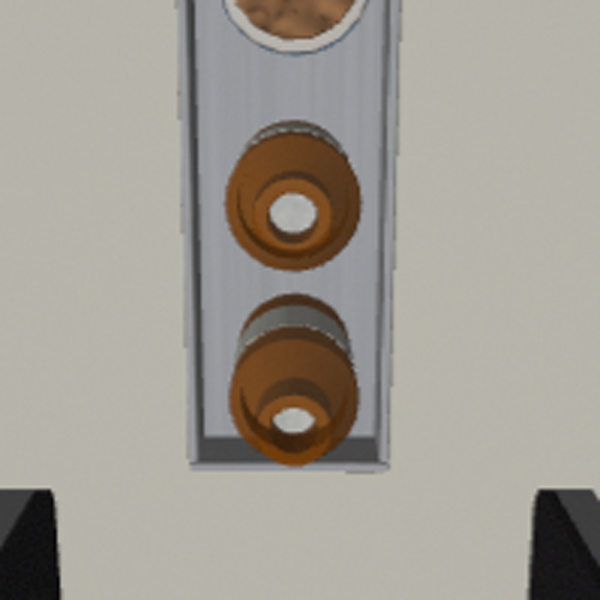

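```bash
cat >> h.py <<'E'
SQ=down(np.radians(-86.7))
E
python3 - <<'E'
from h import *
bot.set_gripper(.045,40)
bot.move_to(np.array([.45,.05,.28]),SQ)
for i,d in enumerate([[.4326,.1611],[.497,.1645]]):
    bot.move_to(np.array([*d,.24]),SQ); bot.hold(.3)
    c,im=snap("wrist",f"m{i}"); st(); print(c.proj([*d,.143]),c.proj([*d,.118]),c.proj([*d,.1]))
    cv2.imwrite(f"pics/m{i}z.png",cv2.resize(im[60:260,180:380],None,fx=3,fy=3,interpolation=cv2.INTER_CUBIC))
E
```

```text
t 74.82 p [0.4331 0.1603 0.2404] gap 0.0453 F [-0.2 -0.4  0.3]
[276.4437443  206.57589984] [276.53359556 197.70121297] [276.58904392 192.22453012]
t 75.53 p [0.4964 0.1646 0.2402] gap 0.045 F [-0.2  0.2  0.4]
[277.9488493  204.76480622] [277.90792935 196.00735814] [277.88268433 190.60456672]
```

View pics/m0z.png

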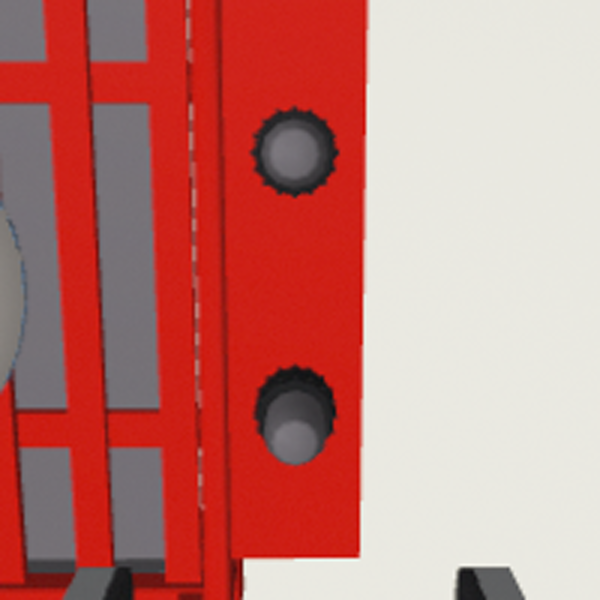

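View pics/m1z.png

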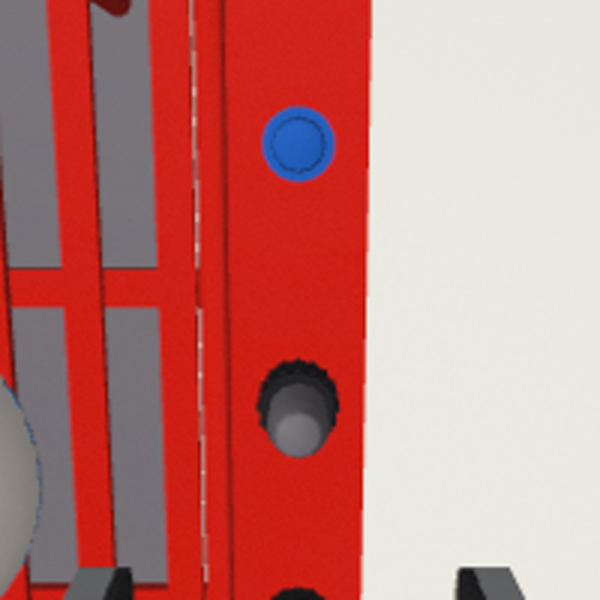

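View pics/m1.png

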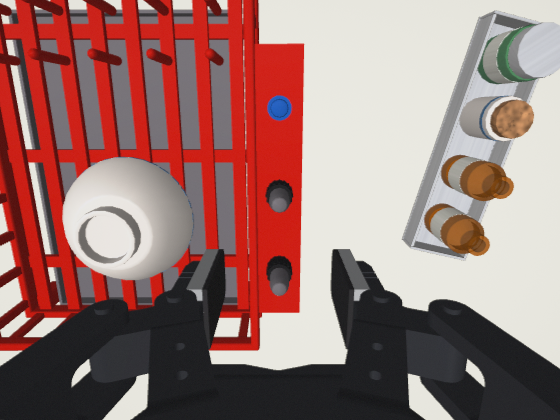

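```bash
python3 - <<'E'
from h import *
d=[.497,.1640]
bot.movel(np.array([*d,.15]),SQ,rate=.12); bot.movel(np.array([*d,.103]),rate=.06); bot.hold(.1); st()
bot.set_gripper(.005,30); bot.hold(.2); st()
bot.movel(np.array([*d,.175]),rate=.05); st()
bot.movel(np.array([*d,.21]),rate=.1)
t=C+UX*-.028
bot.movel(np.array([*t,.21]),TQ,rate=.15); 
bot.movel(np.array([*t,.155]),rate=.1); bot.hold(.5); st()
c,im=snap("wrist","n0"); print(c.proj([*t,.083]))
cv2.imwrite(f"pics/n0z.png",cv2.resize(im[60:320,180:380],None,fx=2.2,fy=2.2,interpolation=cv2.INTER_CUBIC))
snap("scene","n0s")
E
```

```text
t 77.47 p [0.4975 0.1641 0.1036] gap 0.0452 F [ 1.  -0.1  0.7]
t 78.01 p [0.4974 0.1641 0.1035] gap 0.0182 F [-0.9 -0.2  3.5]
t 79.6 p [0.4967 0.164  0.1746] gap 0.0187 F [ 0.5  0.4 -0.1]
t 82.72 p [ 0.508  -0.0266  0.1552] gap 0.0183 F [-0.5  0.3  0.5]
[277.69502573 216.63244827]
```

View pics/n0z.png

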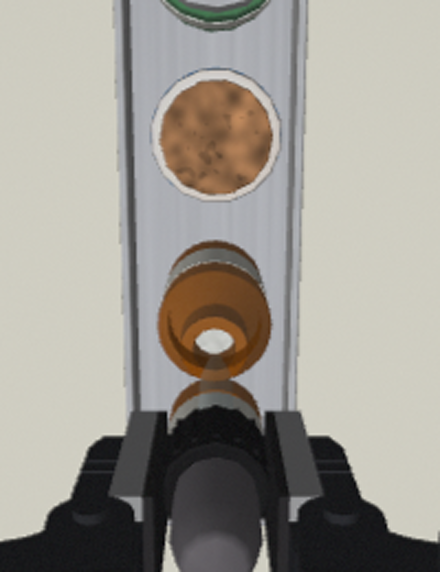

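View pics/n0s.png

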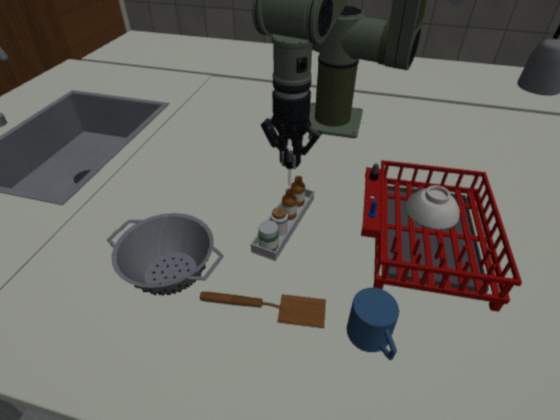

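```bash
cat >> h.py <<'E'
def insert(t,z0=.155,zend=.0845,fmax=14):
    f0=np.mean([telemetry.get_force() for _ in range(8)],0); z=z0; last=None
    while z>zend:
        z-=.004 if z>.098 else .001
        bot.movel(np.array([*t,z]),rate=.04); f=np.mean([telemetry.get_force() for _ in range(3)],0)-f0
        if z<.098 or np.abs(f).max()>3: print(round(z,4),np.round(f,1))
        if f[2]>fmax or np.abs(f[:2]).max()>8: break
        if z>.092 and f[2]>5: print("early contact"); break
    st(); return z
E
python3 - <<'E'
from h import *
t=C+UX*-.028
insert(t); bot.hold(.2); snap("wrist","o0"); st()
E
```

```text
0.095 [0.8 0.3 0.8]
0.094 [1.  0.2 0.5]
0.093 [ 1.4  1.2 -0.4]
0.092 [ 0.2 -0.   0.5]
0.091 [-0.6  1.5 -0.7]
0.09 [0.8 0.5 0.6]
0.089 [-0.2 -0.3 -1. ]
0.088 [-0.1  0.2 -0. ]
0.087 [-0.1  0.8  0.5]
0.086 [-0.9 -0.4  4. ]
0.085 [-1.8  0.8  7.3]
0.084 [-1.6  0.2 12.5]
t 89.33 p [ 0.5098 -0.027   0.0865] gap 0.0184 F [-1.8 -0.  12.3]
t 89.58 p [ 0.5098 -0.027   0.0866] gap 0.0186 F [-1.9  1.3 12.4]
```

View pics/o0.png

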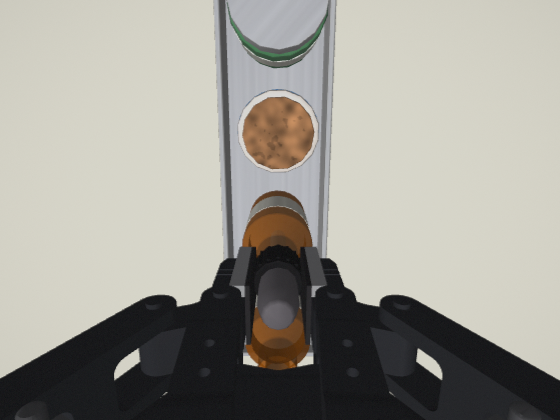

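```bash
python3 - <<'E'
from h import *
t=C+UX*-.028
bot.set_gripper(.045,30); bot.hold(.2); bot.movel(np.array([*t,.2]),rate=.12)
d=[.4326,.1603]
bot.move_to(np.array([*d,.22]),SQ); bot.hold(.3)
c,im=snap("wrist","p0"); print(c.proj([*d,.143]))
bot.movel(np.array([*d,.15]),SQ,rate=.12); bot.movel(np.array([*d,.103]),rate=.06); bot.hold(.1); st()
bot.set_gripper(.005,30); bot.hold(.2); st()
bot.movel(np.array([*d,.175]),rate=.05); st()
bot.movel(np.array([*d,.21]),rate=.1)
t=C+UX*-.082
bot.movel(np.array([*t,.21]),TQ,rate=.15); 
bot.movel(np.array([*t,.155]),rate=.1); bot.hold(.5); st()
c,im=snap("wrist","p1"); print(c.proj([*t,.083]))
snap("scene","p1s")
E
```

```text
[276.31518101 214.96743088]
t 94.21 p [0.4331 0.1604 0.1035] gap 0.0448 F [-0.1  0.1 -1.2]
t 94.75 p [0.433  0.1604 0.1035] gap 0.0187 F [-0.8 -0.7  4.4]
t 96.34 p [0.4323 0.1602 0.1746] gap 0.0184 F [-0.7  0.  -0.4]
t 99.38 p [ 0.4548 -0.0173  0.1552] gap 0.0183 F [ 0.3  0.2 -0.7]
[277.71320882 216.60864759]
```

View pics/p1.png

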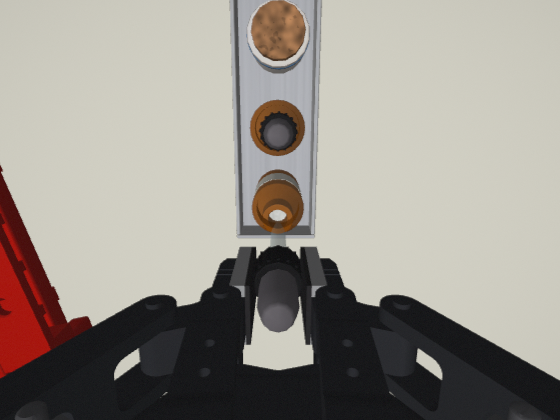

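View pics/p1s.png

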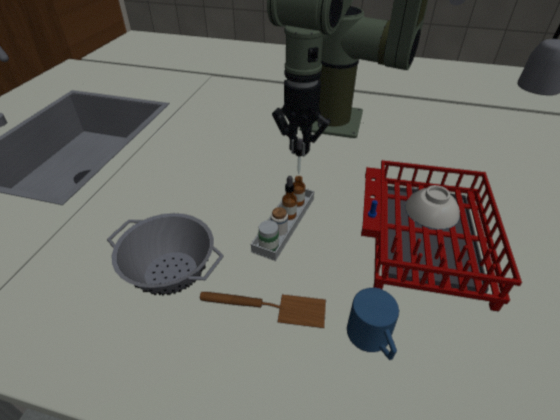

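```bash
python3 - <<'E'
from h import *
t=C+UX*-.0815
insert(t); bot.hold(.2); st()
E
```

```text
0.095 [ 0.2 -1.5  0.5]
0.094 [ 0.6  0.3 -0.1]
0.093 [ 0.8 -1.  -0.6]
0.092 [0.7 0.5 0.7]
0.091 [ 1.4 -0.9  0.7]
0.09 [ 0.3 -1.9  0.6]
0.089 [-0.3 -0.1 -0.1]
0.088 [-0.5 -0.4 -0.6]
0.087 [ 0.6 -1.6 -0.2]
0.086 [-0.6 -0.1  4.1]
0.085 [-2.2  0.3  9.4]
0.084 [-2.7  0.8 13.6]
t 105.98 p [ 0.4573 -0.0178  0.0865] gap 0.0187 F [-2.8  1.3 13.4]
t 106.18 p [ 0.4573 -0.0178  0.0865] gap 0.0186 F [-2.  -0.2 14.4]
```

Seated at the same height. Release, back off, and inspect everything.

```bash
python3 - <<'E'
from h import *
t=C+UX*-.082
bot.set_gripper(.045,30); bot.hold(.2); bot.movel(np.array([*t,.2]),rate=.12)
bot.move_to(np.array([.46,.06,.28]),TQ); bot.hold(.3)
snap("wrist","q0")
bot.move_to(np.array([.191,.542,.25]),down(np.radians(70))) if bot.solve_ik(np.array([.191,.542,.25]),down(np.radians(70))) is not None else print("noik")
st(); c,im=snap("scene","q0s"); snap("top","q0t")
cv2.imwrite("pics/q0sz.png",cv2.resize(im[140:320,150:520],None,fx=2.1,fy=2.1,interpolation=cv2.INTER_CUBIC))
E
```

```text
t 110.74 p [0.1918 0.5417 0.2501] gap 0.0448 F [ 0.6 -0.6  1. ]
```

View pics/q0.png

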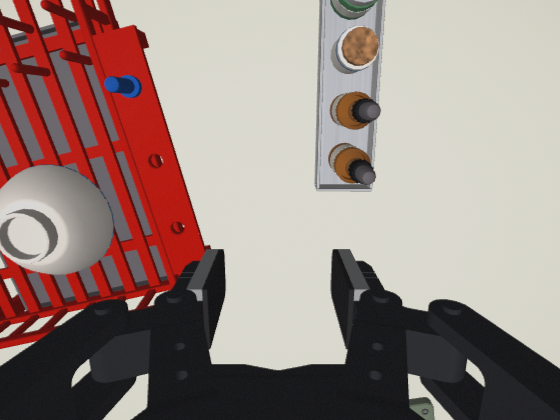

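View pics/q0sz.png

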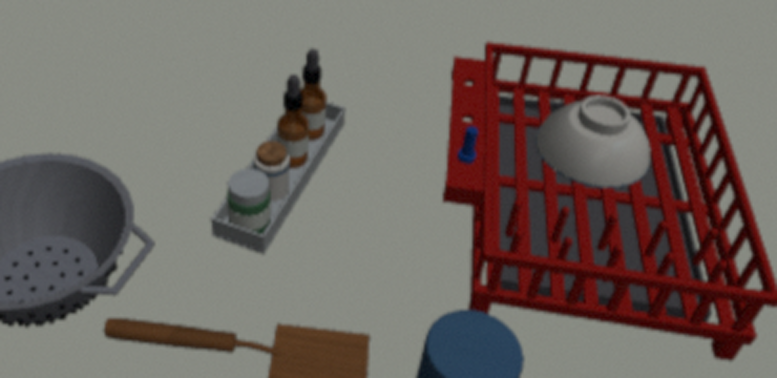

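View pics/q0t.png

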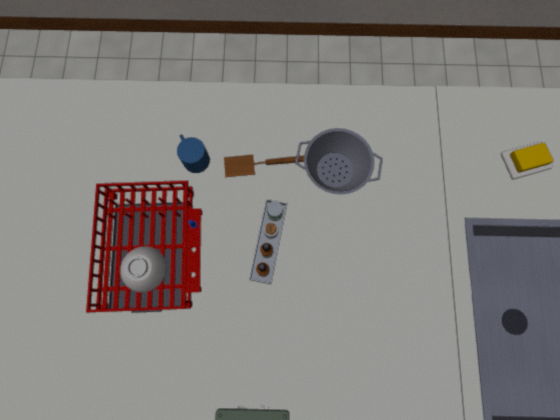

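```bash
python3 - <<'E'
from h import *
bot.hold(.5); order.job_done(); st()
E
```

```text
the job is handed in; nothing more can be done
the job is handed in; nothing more can be done
```

The job is done and handed in at about 111 s of the 210 s allowed.

- **Bowl:** I gripped it by the foot, lifted it off the tray and set it upside down in the middle of the rack's open half. It touched down at the expected height with about 8 N.
- **Tray:** the two jars that were there (wide and slim) and both bottles stand upright in one row. No square jar was visible in any picture.
- **Droppers:** I pushed one into each bottle until the cap met the neck. The push-down force rose to about 13 N at the expected height, and both stopped with the tool at 86.5 mm.

The last scene, top and wrist pictures show the row standing in the tray, both caps on the necks and the bowl on the deck. In them the brush, colander, spatula and mug look unmoved. I noticed no jar being knocked aside. No check failed or disagreed. The only force readings I could take were at pauses between moves, and these stayed under 15 N.

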